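# Push the freezer box down the loading lane

### The job

Push the square cardboard freezer box that stands before the open end of the loading lane into the lane and on down between the rails until it rests against the end stop, then leave it there. The rails have only just been set true, so neither the box nor the robot may touch either rail at any time: line the box up before it goes in. Only push it with the fingers, do not lift or tip it, and leave the other things on the worktop where they are.

Things in the scene. Friction and masses are not known exactly. Their poses are not given: they have to be found in the camera images.
- lane: loading lane fixed to the worktop: two parallel aluminium rails 154 mm apart inside, an end stop across one end, the other end (mouth) open, no floor plate. Origin: on the worktop midway between the rails at the mouth (the rails' open ends). x points from the mouth down the lane to the stop (roughly to the robot's right), y across it (roughly away from the robot), z up
- rail_far: rail on the far side of the lane: aluminium angle 20 mm high, 270 mm long from the mouth past the stop. Same origin and axes as the lane: its inner face stands at y = +77 mm, its upright is 4 mm thick, its 3 mm thick foot reaches outward to y = +97 mm
- rail_near: rail on the near side of the lane: aluminium angle 20 mm high, 270 mm long from the mouth past the stop. Same origin and axes as the lane: its inner face stands at y = -77 mm, its upright is 4 mm thick, its 3 mm thick foot reaches outward to y = -97 mm
- end_stop: low aluminium stop plate, 30 mm high, with two rubber bumpers whose front faces lie at x = 240 mm in the lane's frame; same origin and axes as the lane
- freezer_box: plain off-white square cardboard box, 134x134x50 mm, 0.3 to 0.54 kg, on the worktop before the lane's mouth, off the lane's line by up to 35 mm and askew by up to 0.25 rad. Origin: centre of its underside; x roughly along the lane's x, z up. Its lid (22 to 50 mm up) is the widest part, the walls below stand 2 mm in; the lid does not come off
- flask: stoppered conical glass flask 63 mm across, 137 mm tall, standing on the far side of the lane; origin at the centre of its underside; must be left alone
- bottle: glass bottle with blue screw cap, 57 mm across, 104 mm tall, standing beyond the end stop; origin at the centre of its underside; must be left alone
- dish: closed petri dish, 92 mm across, 16 mm high, lying flat beyond the end stop; origin at the centre of its underside; must be left alone
- tube: capped centrifuge tube, 19 mm thick, 120 mm long, lying on the near side of the lane; origin at the centre of its underside; must be left alone
- tape: roll of tape 104 mm across, 25 mm high, lying flat beyond the end stop; origin at the centre of its underside; must be left alone
- jar: glass jar with blue screw cap, 76 mm across, 125 mm tall, standing to the left, well behind the box; origin at the centre of its underside; must be left alone
- tip_box: pipette tip box with clear lid, 86x121x67 mm, standing to the left, well behind the box; origin at the centre of its underside; must be left alone
Not all that is in view belongs to the job. What is shaped like the freezer_box but orange is not meant.

How it is judged (in metres and radians):
On the way:
1. the box is half way into the lane, between the rails (x of freezer_box in the frame of lane above 0.02 m and y of freezer_box in the frame of lane between -0.012 and 0.012 m), for 0.1 s.
At the end, for the whole second after the job is handed in: The box stands flat on the worktop at rest between the rails, its front against the end stop (within 5 mm), clear of both rails (x of freezer_box in the frame of lane between 0.168 and 0.178 m and y of freezer_box in the frame of lane between -0.01 and 0.01 m and angle between the x axis of freezer_box and the x axis of lane, either way round below 0.12 rad and angle between freezer_box's own z axis and vertical below 0.03 rad and height (world z) of freezer_box below 0.004 m and linear speed of freezer_box below 0.01 m/s); the robot touches nothing.
It fails at once if a rail is touched, by the box or by the robot (contact force between any of rail_far, rail_near and anything else above 0.3 N).
It fails at once if the box is lifted or tipped (height (world z) of freezer_box above 0.008 m or angle between freezer_box's own z axis and vertical above 0.1 rad).
It fails at once if another thing on the worktop is moved or knocked over (distance of any of flask, bottle, dish, tube, tape, jar, tip_box from where it was at the start of the episode above 0.015 m or angle between any of flask, bottle, dish, tape, jar, tip_box's own z axis and vertical above 0.25 rad).
It also fails if it takes over 72 s, if anything falls off the work surface, if the arm or the gripper's body presses on something with over 40 N, if the wrist force passes 120 N, or if a joint passes its speed limit or range.

### The arm

A 6-joint arm with a two-finger parallel gripper is mounted at the origin on a cart in front of the work surface, level with it; the furniture and walls round the work are solid. World frame = base frame: x ahead of the robot, y to its left, z up, the work surface at z = 0. Lengths are in m, angles in degrees, forces in N, time in s.
With the tool pointing down it reaches from about 0.375 to 0.9 m from the base axis. Payload 3.1 kg.
Tool frame: the origin (TCP) lies where the fingers leave the gripper's body, on its centre line; the fingertips stand 70 mm ahead of it and the grasp point (between the pads) lies 51 mm ahead of it; z points along the fingers, y is the line along which they close (so a half turn about z gives the same grasp; the last joint's range is limited). The gripper opens to 87 mm and grips with 3 to 60 N. Pads are 19 mm wide; open, the fingers measure 117 mm over their backs; the gripper's body (75 mm by 190 mm) begins 51 mm behind the grasp point.
Start: joints at [-76.576, 30.224, 82.088, -0, 67.689, -10.227], TCP at [0.251, -0.572, 0.292] pointing down, gripper open.
Joint ranges: [-176.69, 176.69], [-43.24, 126.21], [12.49, 139.97], [-82, 262], [0, 151.66], [-163.58, 163.58]. Speed limits (degrees/s): [159.86, 159.86, 180, 180, 180, 180].

### API

Orientations are given as a 3x3 rotation matrix whose columns are the frame's x, y, z axes.
In Python, from rig import readout, capture, calibration, bot, look_for gives the robot as it stands. The module is installed in compiled form; this text tells all that it offers.
- The arm moves only by the shell command python3 -m pendant 'ROWS'. ROWS is JSON, a list of rows, each a list of 7 numbers: the shift along the tool's x, y, z normalised to -1 to 1, where 1 is 200 mm, then the turn, a rotation vector about the tool's x, y, z normalised to -1 to 1, where 1 is 180 degrees, then the closure, from -1 (fully open) to 1 (shut). In form: [[dx, dy, dz, ax, ay, az, grip], ...]. A call has 1 to 8 rows; each row is the pose to reach, as a shift and turn from the pose commanded when the call began, along the tool's axes at that moment, turning the shorter way round; what a row does not reach only later rows make up. A row lasts 1/10 s, in which the tool goes at most 50 mm and 8.59 degrees, less where a joint would pass 70% of its speed; a pose out of reach is approached as far as the arm can. A call with a number of a shift or a turn outside -1 to 1 is refused whole. A call with a gripper value outside its range is refused whole. The fingers move at their own pace and stop on an object; the grip force is fixed at half the most. Time passes only in rows, so rows that repeat a pose let the fingers close. It gives the time, the measured TCP pose, the force, the opening and the grip force at its end, in the units of the state.
- readout.read_state(): the state, without advancing time (a new reading comes with each control period).
- capture(name): name is "scene" or "top" or "wrist"; returns (picture, depth): 420x560x3 uint8, red, green, blue; 420x560 float32, m along the optical axis (not along the pixel's ray), 0 where there is no reading.
- calibration(name): a dict with "mtx" (3x3 intrinsics, pixels), "T" (4x4, takes a point from camera to world coordinates); the wrist camera has in their place "mount" (4x4, takes a point from camera to tool coordinates, whose origin is the TCP and whose axes are the flange's). Camera axes: x right, y down, z forward; pixel columns grow to the right and rows downward; lengths in m; the calibration is good to about 2 mm. A picture is of the moment at which its call begins: read the wrist's pose just before it. calibration takes no time and is no camera call.
- bot.hand_in(): hands the job in; it is judged then, once.
Trained networks look in the newest picture that a camera, given by its name, has taken for a name from the list of things; names that differ only in an ending like _2 or _b are one class to them, and where a whole thing is asked for, a point or a joint stands for the part that bears it (a point fixed in the world has none). Each returns a list of dicts, best first, with "conf" (0 to 1); they miss things now and then, are a little off and sometimes report something else, mostly with a low value. They report only what shows in the picture. A call takes as long as a camera call. They do not tell look-alikes from the thing itself.
- look_for(thing, camera): "extent" ([left, top, right, bottom] in pixels, round what is visible of it).
The state is a dict: "time_s": time; "joint_positions": joint angles; "qvel": joint speeds; "tau": joint torques, N m; "position": TCP position; "tcp_rot": TCP orientation; "force": force on the tool from outside, world axes, zero at the start; "moment": the same for the moment, N m; "opening": opening from 0.0 (shut) to 1.0 (fully open); "grasp_force": force on a finger pad.
Only numpy, scipy, OpenCV 4.12 (cv2) and the standard library are available. Lean on these libraries where they do the work, as an engineer would, in place of code of your own. Each camera call takes 0.05 s, during which the arm holds its last target. There are 200 camera calls.

## Working session

There is one attempt and no reset: what is moved stays moved. The work goes in short steps, Python scripts to look and compute and a shell command to move; the robot and the scene stay as the last step left them, time stands still between calls to the robot, and variables do not carry over. Pictures are saved under pics/ and viewed, at most 10 in all, crops included, and the job is handed in when it is done.

```bash
mkdir -p pics; python3 - <<'E'
from rig import readout, capture, calibration, bot, look_for
import cv2,numpy as np
for n in("top","scene"):
    p,d=capture(n); cv2.imwrite(f"pics/{n}0.png",p[:,:,::-1]); np.savez(f"{n}0.npz",p=p,d=d)
    c=calibration(n); print(c["mtx"].round(1).tolist(),c["T"].round(3).tolist())
s=readout.read_state();print(s)
for t in("freezer_box","lane","rail_far","rail_near","end_stop"):print(t,[(x["extent"],x["conf"]) for x in look_for(t,"top")])
E
```

```text
[[459.3, 0.0, 283.3], [0.0, 459.3, 209.1], [0.0, 0.0, 1.0]] [[-0.002, -0.998, 0.063, 0.488], [-1.0, 0.002, -0.002, 0.139], [0.002, -0.063, -0.998, 1.44], [0.0, 0.0, 0.0, 1.0]]
[[407.8, 0.0, 281.1], [0.0, 407.8, 200.1], [0.0, 0.0, 1.0]] [[-0.531, -0.414, 0.74, -0.67], [-0.847, 0.238, -0.475, 0.935], [0.021, -0.879, -0.477, 0.836], [0.0, 0.0, 0.0, 1.0]]
{'time_s': 0.1, 'joint_positions': array([-7.65759797e+01,  3.02736267e+01,  8.21491723e+01, -3.13656595e-03,
        6.76903520e+01, -1.02279280e+01]), 'qvel': array([ 0.08730415,  0.05127339, -0.2249717 ,  0.11639854, -0.0981738 ,
        0.02704845]), 'tau': array([ 1.90607423e-07, -4.40983307e+01, -1.77152020e+01,  6.34206575e-02,
        5.33621153e-02, -4.08400149e-05]), 'position': array([ 0.25062145, -0.57196988,  0.29136879]), 'tcp_rot': array([[ 9.15991088e-01,  4.01198292e-01, -5.07736090e-04],
       [ 4.01198500e-01, -9.15989148e-01,  1.90914292e-03],
       [ 3.00864129e-04, -1.95246086e-03, -9.99998049e-01]]), 'force': array([0.88473517, 0.8924405 , 0.76487934]), 'moment': array([0.00926559, 0.02614668, 0.06010123]), 'grasp_force': 0.0, 'opening': 0.9992886215217945}
freezer_box [([80.8, 217.5, 137.8, 271.2], 0.72), ([242.8, 194.4, 293.0, 246.1], 0.68)]
lane [([307.9, 198.4, 409.2, 276.1], 0.72), ([392.1, 222.0, 402.6, 270.1], 0.16)]
rail_far [([317.3, 202.0, 401.4, 220.5], 0.61)]
rail_near [([314.7, 257.2, 394.9, 277.0], 0.64), ([308.2, 202.6, 410.1, 275.3], 0.37)]
end_stop [([388.2, 222.3, 403.7, 268.7], 0.68), ([307.2, 200.5, 408.6, 276.2], 0.35)]
```

View pics/top0.png

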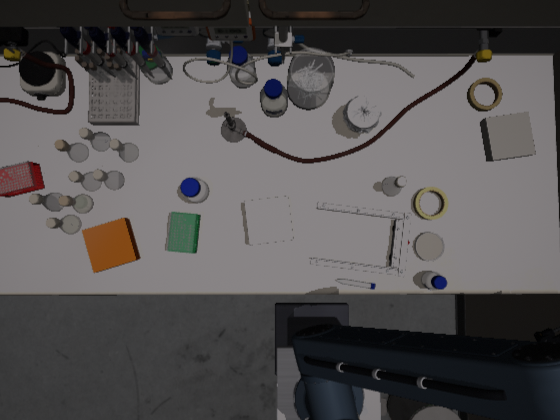

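View pics/scene0.png

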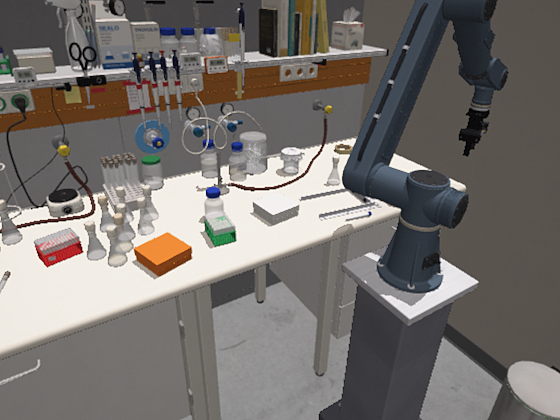

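The top view shows the white box at about (268,220). The lane rails run from (318,206) to (405,215) and from (310,262) to (400,272), with the stop near (398,245). The orange look-alike is at (110,245), the green tip box at (183,232), the jar at (193,189) and the flask at (393,186).

```bash
cat > h.py <<'E'
import numpy as np,cv2
from rig import readout, capture, calibration, look_for
def cam(n):
    c=calibration(n)
    if n!="wrist": return c["mtx"],c["T"]
    s=readout.read_state();T=np.eye(4);T[:3,:3]=s["tcp_rot"];T[:3,3]=s["position"]
    return c["mtx"],T@c["mount"]
def ray(K,T,uv,z):
    uv=np.atleast_2d(np.array(uv,float)); d=np.c_[(uv-K[:2,2])/[K[0,0],K[1,1]],np.ones(len(uv))]@T[:3,:3].T
    return T[:3,3]+d*((z-T[2,3])/d[:,2])[:,None]
def cloud(K,T,d):
    v,u=np.mgrid[:d.shape[0],:d.shape[1]]
    P=np.dstack([(u-K[0,2])/K[0,0]*d,(v-K[1,2])/K[1,1]*d,d])
    return P@T[:3,:3].T+T[:3,3]
E
python3 - <<'E'
from h import *
print(calibration("wrist")["mount"].round(3).tolist(),calibration("wrist")["mtx"].round(0).tolist())
K,T=cam("top");z=np.load("top0.npz");W=cloud(K,T,z["d"])
x=W[170:290,225:420]; m=(x[...,2]>.04)&(x[...,2]<.06); m[:,90:]=0
p=x[m][:,:2].astype(np.float32); print("box",cv2.minAreaRect(p))
print("table z",np.median(W[150:280,300:420,2]))
L=lambda uv,h:ray(K,T,uv,h)[:, :2].round(3).tolist()
print("rails",L([[318,206],[405,215],[310,262],[400,272]],.02))
q=cv2.resize(z["p"][160:310,150:460],None,fx=2.55,fy=2.55,interpolation=cv2.INTER_CUBIC);cv2.imwrite("pics/crop.png",q[:,:,::-1])
for t,h in(("flask",.137),("tube",.01),("tip_box",.06),("jar",.12)):
    o=look_for(t,"top")[:1]
    for e in o: print(t,e["extent"],L([e["extent"][:2],e["extent"][2:]],h/2))
E
```

```text
[[-0.001, -0.967, -0.254, 0.068], [1.0, -0.001, 0.001, -0.0], [-0.001, -0.254, 0.967, -0.092], [0.0, 0.0, 0.0, 1.0]] [[302.0, 0.0, 279.0], [0.0, 302.0, 209.0], [0.0, 0.0, 1.0]]
box ((0.5426225662231445, 0.18163134157657623), (0.13398537039756775, 0.13390253484249115), 6.811027526855469)
table z 0.00017125368295689558
rails [[0.588, 0.029], [0.559, -0.241], [0.415, 0.054], [0.384, -0.222]]
flask [380.1, 175.9, 407.6, 196.7] [[0.675, -0.155], [0.612, -0.237]]
tube [345.2, 279.4, 371.6, 289.5] [[0.361, -0.055], [0.329, -0.137]]
tip_box [164.0, 214.5, 198.1, 255.4] [[0.562, 0.503], [0.436, 0.397]]
jar [179.2, 178.7, 209.5, 201.9] [[0.669, 0.451], [0.598, 0.359]]
```

View pics/crop.png

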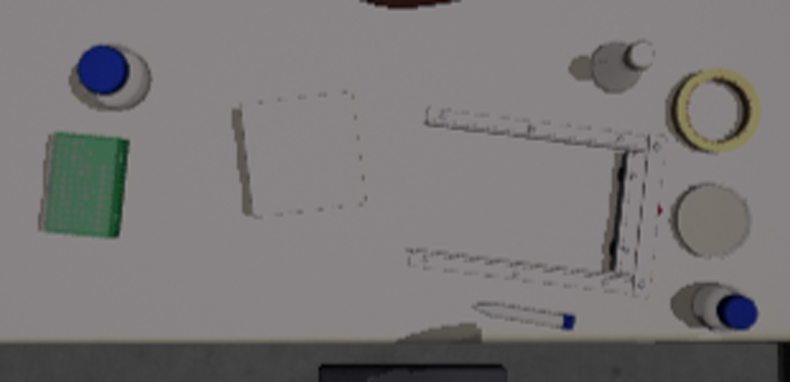

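```bash
python3 -m pendant '[[0.8,-0.8,0,0,0,0,-1],[0.8,-0.8,0,0,0,0,-1],[0.8,-0.8,0,0,0,0,-1],[0.8,-0.8,0,0,0,0,-1],[0.8,-0.8,0,0,0,0,-1],[0.8,-0.8,0,0,0,0,-1]]' && python3 -m pendant '[[0.8,-0.8,-0.15,0,0,0,-1],[0.8,-0.8,-0.15,0,0,0,-1],[0.8,-0.8,-0.15,0,0,0,-1],[0.8,-0.8,-0.15,0,0,0,-1],[0.8,-0.8,-0.15,0,0,0,-1],[0.8,-0.8,-0.15,0,0,0,-1]]' && python3 -m pendant '[[0.8,-0.8,0,0,0,0.167,-1],[0.8,-0.8,0,0,0,0.167,-1],[0.8,-0.8,0,0,0,0.167,-1],[0.8,-0.8,0,0,0,0.167,-1],[0.8,-0.8,0,0,0,0.167,-1],[0.8,-0.8,0,0,0,0.167,-1],[0.8,-0.8,0,0,0,0.167,-1]]'
python3 - <<'E'
from h import *
K,T=cam("wrist");p,d=capture("wrist");np.savez("w1.npz",p=p,d=d,K=K,T=T)
print(T.round(3).tolist());cv2.imwrite("pics/w1.png",p[:,:,::-1])
W=cloud(K,T,d)
print("table",np.median(W[...,2]))
m=(W[...,2]>.04)&(W[...,2]<.06)&(W[...,1]>.05)&(W[...,1]<.3)&(W[...,0]>.42)&(W[...,0]<.68)
print("box",cv2.minAreaRect(W[m][:,:2].astype(np.float32)))
# rails: points 12..25 mm up near lines
def fit(a,b):
    a,b=np.array(a),np.array(b);e=(b-a)/np.linalg.norm(b-a);n=np.array([-e[1],e[0]])
    r=W[...,:2]-a;m=(abs(r@n)<.02)&(r@e>-.03)&(r@e<.21)&(W[...,2]>.015)&(W[...,2]<.025)
    q=W[m][:,:2];l=cv2.fitLine(q.astype(np.float32),cv2.DIST_HUBER,0,.01,.01).ravel();nn=np.array([-l[1],l[0]])
    o=(q-l[2:])@nn;t=q@e;print(len(q),"line",l,"width pct",np.percentile(o,[2,50,98]).round(4),"ends",q[t.argmin()],q[t.argmax()])
fit([.588,.029],[.559,-.241]);fit([.415,.054],[.384,-.222])
E
```

```text
time_s: 1.15
position: [0.3337, -0.3577, 0.2923]
tcp_rot: [[0.914, 0.405, -0.001], [0.405, -0.914, 0.003], [0.0, -0.003, -1.0]]
force: [0.4, -0.4, 0.9]
opening: 1.001
grasp_force: 0.0
time_s: 1.75
position: [0.4166, -0.1492, 0.3231]
tcp_rot: [[0.914, 0.405, 0.002], [0.405, -0.914, -0.001], [0.001, 0.001, -1.0]]
force: [-0.2, -0.3, -1.3]
opening: 1.001
grasp_force: 0.0
time_s: 2.45
position: [0.4989, 0.0596, 0.322]
tcp_rot: [[0.994, -0.109, 0.001], [-0.109, -0.994, -0.001], [0.001, 0.001, -1.0]]
force: [-0.4, -0.9, -0.9]
opening: 0.998
grasp_force: 0.0
[[-0.11, -0.962, -0.251, 0.567], [-0.994, 0.107, 0.025, 0.052], [0.003, 0.252, -0.968, 0.414], [0.0, 0.0, 0.0, 1.0]]
table 0.009726391260965278
box ((0.5412336587905884, 0.18194188177585602), (0.1343667358160019, 0.1347338855266571), 6.865023136138916)
573 line [ 0.12847975  0.99171215  0.5679585  -0.07228152] width pct [-0.002  -0.      0.0019] ends [0.58157707 0.03125344] [ 0.5547402  -0.17853741]
463 line [ 0.1303837   0.9914636   0.41369915 -0.04184618] width pct [-0.0015 -0.0001  0.0025] ends [0.42514762 0.0508611 ] [ 0.40085096 -0.14959208]
```

View pics/w1.png

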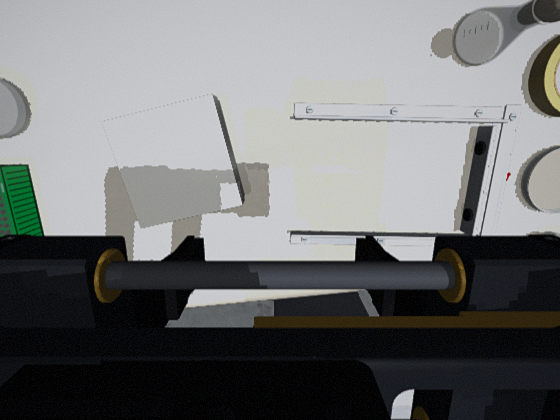

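The wrist view shows the box at about (175,160), askew 14°, and the rails from (290,117) to (505,117) and (290,235) to (465,235). The lane heading is -97.4° with the mouth at (0.504, 0.041). The box sits at lane x -0.145, y +0.020.

I'll push it sideways from the far side with both fingers to square and centre it.

```bash
cat >> h.py <<'E'
e=np.array([-.1295,-.9916]);n=np.array([.9916,-.1295]);M=np.array([.5037,.0411])
def lane(p): r=np.asarray(p)[...,:2]-M; return np.stack([r@e,r@n],-1)
def tcp():
    s=readout.read_state();R=s["tcp_rot"];return lane(s["position"]).round(4),s["position"][2].round(4),"toolx ang vs lane y",np.degrees(np.arctan2(R[1,0],R[0,0])-np.arctan2(n[1],n[0])).round(2),s["force"].round(1)
E
python3 -m pendant '[[0.71,-0.63,0,0,0,0.0063,-1],[0.71,-0.63,0,0,0,0.0063,-1],[0.71,-0.63,0,0,0,0.0063,-1],[0.71,-0.63,0,0,0,0.0063,-1],[0.71,-0.63,0,0,0,0.0063,-1],[0.71,-0.63,0,0,0,0.0063,-1]]' && python3 -m pendant '[[0,0,0.2,0,0,0,-1],[0,0,0.4,0,0,0,-1],[0,0,0.6,0,0,0,-1],[0,0,0.7,0,0,0,-1],[0,0,0.8,0,0,0,-1],[0,0,0.8,0,0,0,-1]]'; python3 -c "from h import *;print(tcp())"
```

```text
time_s: 3.1
position: [0.6532, 0.1666, 0.3212]
tcp_rot: [[0.991, -0.133, -0.002], [-0.133, -0.991, -0.001], [-0.002, 0.002, -1.0]]
force: [-0.1, -0.6, -0.3]
opening: 0.994
grasp_force: 0.0
time_s: 3.7
position: [0.65, 0.1663, 0.1595]
tcp_rot: [[0.991, -0.134, -0.008], [-0.134, -0.991, -0.001], [-0.008, 0.002, -1.0]]
force: [-0.6, 1.0, -0.7]
opening: 1.003
grasp_force: 0.0
(array([-0.1431,  0.1288]), np.float64(0.1595), 'toolx ang vs lane y', np.float64(-0.25), array([-0.6,  1. , -0.7]))
```

```bash
python3 -m pendant '[[0,0,0.1,0,0,0,-1],[0,0,0.2,0,0,0,-1],[0,0,0.28,0,0,0,-1],[0,0,0.28,0,0,0,-1]]' && python3 -m pendant '[[-0.04,0,0,0,0,0,-1],[-0.08,0,0,0,0,0,-1],[-0.12,0,0,0,0,0,-1],[-0.15,0,0,0,0,0,-1],[-0.18,0,0,0,0,0,-1],[-0.2,0,0,0,0,0,-1],[-0.22,0,0,0,0,0,-1],[-0.22,0,0,0,0,0,-1]]';cat >> h.py <<'E'
def box():
    r=[]
    for c in("top","wrist"):
        K,T=cam(c);p,d=capture(c);W=cloud(K,T,d);L=lane(W)
        lo,hi=((.044,.057) if c=="top" else (.044,.056))
        m=(W[...,2]>lo)&(W[...,2]<hi)&(L[...,0]>-.26)&(L[...,0]<.26)&(abs(L[...,1])<.12)
        if m.sum()<50: continue
        print(c,m.sum(),cv2.minAreaRect(L[m].astype(np.float32)))
E
python3 -c "from h import *;print(tcp());box()"
```

```text
time_s: 4.1
position: [0.6516, 0.1679, 0.105]
tcp_rot: [[0.991, -0.132, -0.004], [-0.132, -0.991, -0.001], [-0.004, 0.001, -1.0]]
force: [0.3, 0.1, -0.0]
opening: 1.002
grasp_force: 0.0
time_s: 4.9
position: [0.609, 0.1751, 0.1064]
tcp_rot: [[0.991, -0.131, -0.0], [-0.131, -0.991, 0.0], [-0.0, -0.0, -1.0]]
force: [1.4, -0.8, 1.0]
opening: 1.003
grasp_force: 0.7
(array([-0.1465,  0.087 ]), np.float64(0.1064), 'toolx ang vs lane y', np.float64(-0.11), array([ 1.4, -0.8,  1. ]))
top 198 ((-0.1566714197397232, 0.00020311027765274048), (0.12466423213481903, 0.12401663511991501), 7.497656345367432)
wrist 5896 ((-0.15210378170013428, 0.07236655056476593), (0.05143589898943901, 0.11811840534210205), 89.76766204833984)
```

```bash
python3 -m pendant '[[-0.02,0,0,0,0,0,-1],[-0.035,0,0,0,0,0,-1],[-0.05,0,0,0,0,0,-1],[-0.05,0,0,0,0,0,-1]]' ; python3 -c "from h import *;print(tcp())"; python3 -m pendant '[[0.1,0,0,0,0,0,-1],[0.3,0,0,0,0,0,-1],[0.3,0,0,0,0,0,-1],[0.3,0,-0.5,0,0,0,-1],[0.3,0,-0.9,0,0,0,-1],[0.3,0,-1,0,0,0,-1],[0.3,0,-1,0,0,0,-1]]'; python3 - <<'E'
from h import *
print(tcp())
box()
p,d=capture("wrist");cv2.imwrite("pics/w2.png",p[:,:,::-1])
E
```

```text
time_s: 5.4
position: [0.5986, 0.1763, 0.106]
tcp_rot: [[0.991, -0.131, -0.002], [-0.131, -0.991, 0.0], [-0.002, 0.0, -1.0]]
force: [0.9, -1.1, 0.2]
opening: 1.005
grasp_force: 0.4
(array([-0.1464,  0.0766]), np.float64(0.106), 'toolx ang vs lane y', np.float64(-0.11), array([ 0.9, -1.1,  0.2]))
time_s: 6.1
position: [0.6573, 0.1688, 0.3071]
tcp_rot: [[0.991, -0.132, -0.004], [-0.132, -0.991, 0.001], [-0.004, -0.0, -1.0]]
force: [0.9, 0.8, -1.0]
opening: 0.999
grasp_force: 0.0
(array([-0.1465,  0.1358]), np.float64(0.3071), 'toolx ang vs lane y', np.float64(-0.12), array([ 0.9,  0.8, -1. ]))
top 144 ((-0.2085893601179123, -0.03411328047513962), (0.024877790361642838, 0.08777231723070145), 7.7302021980285645)
wrist 3926 ((-0.1576203852891922, 0.007762070745229721), (0.13418112695217133, 0.10489943623542786), 5.109250068664551)
```

View pics/w2.png

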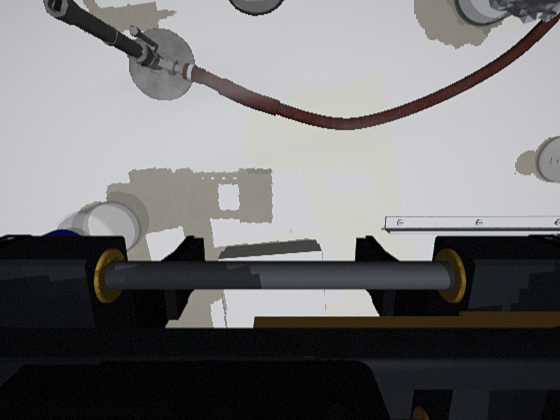

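The box turned from 14° to 5° and now sits slightly toward the near side. Its far edge shows at (218,258) to (322,240). Next I'll go behind it.

```bash
python3 -m pendant '[[-0.7,-0.6,0,0,0,-0.35,-1],[-0.7,-0.6,0,0,0,-0.35,-1],[-0.7,-0.6,0,0,0,-0.35,-1],[-0.7,-0.6,0,0,0,-0.35,-1],[-0.7,-0.6,0,0,0,-0.35,-1],[-0.7,-0.6,0,0,0,-0.35,-1],[-0.7,-0.6,0,0,0,-0.35,-1],[-0.7,-0.6,0,0,0,-0.35,-1]]' >/dev/null&& python3 -m pendant '[[0,0,0,0,0,-0.15,-1],[0,0,0,0,0,-0.15,-1],[0,0,0,0,0,-0.15,-1],[0,0,0,0,0,-0.15,-1],[0,0,0,0,0,-0.15,-1]]'
python3 - <<'E'
from h import *
print(tcp());box()
p,d=capture("top");K,T=cam("top");L=lane(cloud(K,T,d));W=cloud(K,T,d)
cv2.imwrite("pics/t3.png",cv2.resize(p[160:310,150:460],None,fx=2.55,fy=2.55)[:,:,::-1])
E
```

```text
time_s: 7.55
position: [0.5348, 0.3055, 0.3046]
tcp_rot: [[0.134, 0.991, -0.004], [0.991, -0.134, -0.001], [-0.001, -0.004, -1.0]]
force: [0.1, -0.2, -0.4]
opening: 0.997
grasp_force: 0.0
(array([-0.2662, -0.0034]), np.float64(0.3046), 'toolx ang vs lane y', np.float64(89.75), array([ 0.1, -0.2, -0.4]))
top 1887 ((-0.1559208333492279, -0.006245210766792297), (0.13413496315479279, 0.13401447236537933), 4.985351085662842)
wrist 6999 ((-0.1566367894411087, -0.008225597441196442), (0.134766086935997, 0.13433489203453064), 4.938207149505615)
```

View pics/t3.png

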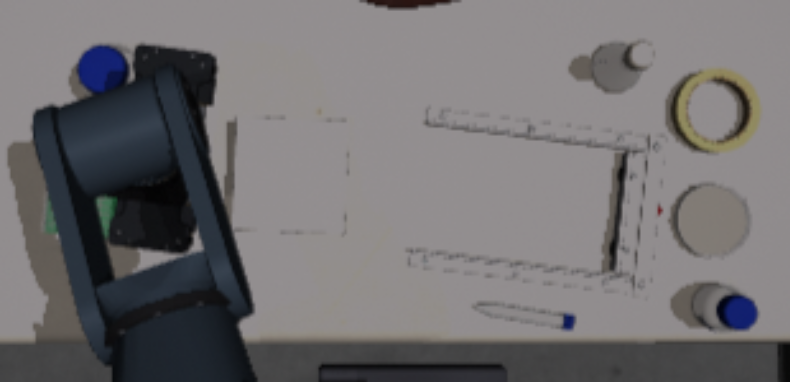

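Both cameras agree: the box is at lane (-0.156, -0.007), yaw +5.0°, and is fully visible at (235–348, 117–235) in the crop. I'll line the gripper up with its heading and push along it. That drifts the box back toward y = 0, and then I'll straighten it.

```bash
python3 -m pendant '[[0,-0.065,0.2,0,0,-0.029,-1],[0,-0.065,0.4,0,0,-0.029,-1],[0,-0.065,0.6,0,0,-0.029,-1],[0,-0.065,0.8,0,0,-0.029,-1],[0,-0.065,0.95,0,0,-0.029,-1],[0,-0.065,1,0,0,-0.029,-1],[0,-0.065,1,0,0,-0.029,-1]]' >/dev/null; python3 -c "from h import *;print(tcp())"; python3 -m pendant '[[-0.07,0,0,0,0,0,-1],[-0.13,0,0,0,0,0,-1],[-0.18,0,0,0,0,0,-1],[-0.22,0,0,0,0,0,-1],[-0.26,0,0,0,0,0,-1],[-0.3,0,0,0,0,0,-1],[-0.34,0,0,0,0,0,-1],[-0.34,0,0,0,0,0,-1]]'; python3 - <<'E'
from h import *
print(tcp());box()
K,T=cam("top");p,d=capture("top");W=cloud(K,T,d);L=lane(W)
for s in(1,-1):
    m=(W[...,2]>.012)&(W[...,2]<.027)&(abs(L[...,1]*s-.079)<.01)&(L[...,0]>.01)&(L[...,0]<.22)
    q=L[m];print(s,len(q),np.polyfit(q[:,0],q[:,1],1))
E
```

```text
(array([-0.2662, -0.0159]), np.float64(0.1049), 'toolx ang vs lane y', np.float64(95.07), array([-0.8, -0.3,  0.4]))
time_s: 9.2
position: [0.5199, 0.238, 0.106]
tcp_rot: [[0.041, 0.999, -0.001], [0.999, -0.041, -0.001], [-0.001, -0.001, -1.0]]
force: [-0.2, -0.1, -0.1]
opening: 1.0
grasp_force: 0.0
(array([-0.1973, -0.0094]), np.float64(0.106), 'toolx ang vs lane y', np.float64(95.1), array([-0.2, -0.1, -0.1]))
top 1303 ((-0.10801121592521667, -0.0022207796573638916), (0.11311456561088562, 0.13372421264648438), 4.585427761077881)
wrist 6432 ((-0.18323546648025513, -0.014151498675346375), (0.05082862079143524, 0.11983492225408554), 5.076886177062988)
1 95 [0.00115654 0.07961618]
-1 88 [ 0.00188694 -0.07801687]
```

```bash
python3 -m pendant '[[-0.05,0,0,0,0,0,-1],[-0.1,0,0,0,0,0,-1],[-0.15,0.003,0,0,0,0.005,-1],[-0.2,0.007,0,0,0,0.011,-1],[-0.25,0.011,0,0,0,0.017,-1],[-0.3,0.014,0,0,0,0.023,-1],[-0.34,0.016,0,0,0,0.0283,-1],[-0.34,0.016,0,0,0,0.0283,-1]]'; python3 - <<'E'
from h import *
print(tcp());box()
E
```

```text
time_s: 10.15
position: [0.5208, 0.17, 0.1063]
tcp_rot: [[0.131, 0.991, -0.001], [0.991, -0.131, -0.001], [-0.001, -0.0, -1.0]]
force: [0.4, 0.3, 0.0]
opening: 0.999
grasp_force: 0.0
(array([-0.13  ,  0.0002]), np.float64(0.1063), 'toolx ang vs lane y', np.float64(89.92), array([0.4, 0.3, 0. ]))
top 1094 ((-0.03730231523513794, -0.0005135089159011841), (0.13393382728099823, 0.10847993195056915), 89.84757232666016)
wrist 6419 ((-0.11638101935386658, -0.005408719182014465), (0.12017668783664703, 0.05116027593612671), 89.87805938720703)
```

Squared and centred: y is about -1 mm and yaw about 0°. Now I'll push straight down the lane.

```bash
python3 -m pendant '[[-0.05,0,0,0,0,0,-1],[-0.1,0.001,0,0,0,0,-1],[-0.15,0.002,0,0,0,0,-1],[-0.2,0.003,0,0,0,0,-1],[-0.25,0.003,0,0,0,0,-1],[-0.3,0.004,0,0,0,0,-1],[-0.35,0.004,0,0,0,0,-1],[-0.35,0.004,0,0,0,0,-1]]'; python3 - <<'E'
from h import *
print(tcp());box()
E
```

```text
time_s: 11.05
position: [0.5121, 0.1002, 0.1061]
tcp_rot: [[0.13, 0.992, -0.001], [0.992, -0.13, -0.001], [-0.001, -0.001, -1.0]]
force: [0.3, 0.3, -0.1]
opening: 0.997
grasp_force: 0.0
(array([-0.0597,  0.0007]), np.float64(0.1061), 'toolx ang vs lane y', np.float64(89.97), array([ 0.3,  0.3, -0.1]))
top 797 ((0.03545377403497696, 0.0003066807985305786), (0.10343963652849197, 0.13364435732364655), 0.39094579219818115)
wrist 6424 ((-0.046299681067466736, -0.005017660558223724), (0.0509541891515255, 0.11990276724100113), 0.0008160651777870953)
```

```bash
python3 -m pendant '[[-0.05,0,0,0,0,0,-1],[-0.1,0,0,0,0,0,-1],[-0.15,0,0,0,0,0,-1],[-0.2,0,0,0,0,0,-1],[-0.25,0,0,0,0,0,-1],[-0.3,0,0,0,0,0,-1],[-0.35,0,0,0,0,0,-1],[-0.4,0,0,0,0,0,-1]]'; python3 - <<'E'
from h import *
print(tcp());box()
E
```

```text
time_s: 11.95
position: [0.502, 0.0216, 0.1062]
tcp_rot: [[0.129, 0.992, -0.0], [0.992, -0.129, 0.0], [-0.0, -0.0, -1.0]]
force: [0.3, 0.9, -1.9]
opening: 1.003
grasp_force: 0.8
(array([0.0196, 0.0008]), np.float64(0.1062), 'toolx ang vs lane y', np.float64(90.01), array([ 0.3,  0.9, -1.9]))
top 456 ((0.11721575260162354, 0.0011016875505447388), (0.1334589570760727, 0.09650946408510208), 89.98992919921875)
wrist 6424 ((0.03491922840476036, -0.004966214299201965), (0.05133267119526863, 0.12069199979305267), 0.030882611870765686)
```

```bash
python3 -m pendant '[[-0.05,0,0,0,0,0,-1],[-0.1,0,0,0,0,0,-1],[-0.15,0,0,0,0,0,-1],[-0.2,0,0,0,0,0,-1],[-0.25,0,0,0,0,0,-1],[-0.29,0,0,0,0,0,-1],[-0.32,0,0,0,0,0,-1],[-0.33,0,0,0,0,0,-1]]'>/dev/null; python3 -m pendant '[[-0.01,0,0,0,0,0,-1],[-0.02,0,0,0,0,0,-1],[-0.025,0,0,0,0,0,-1],[-0.03,0,0,0,0,0,-1],[-0.03,0,0,0,0,0,-1]]'; python3 - <<'E'
from h import *
print(tcp());box()
E
```

```text
time_s: 13.35
position: [0.4929, -0.0488, 0.1063]
tcp_rot: [[0.129, 0.992, -0.0], [0.992, -0.129, -0.0], [-0.0, -0.0, -1.0]]
force: [0.7, 3.0, 2.4]
opening: 1.001
grasp_force: 1.6
(array([0.0906, 0.0009]), np.float64(0.1063), 'toolx ang vs lane y', np.float64(90.04), array([0.7, 3. , 2.4]))
top 219 ((0.21486303210258484, 0.0370459146797657), (0.06980926543474197, 0.13653674721717834), 44.201263427734375)
wrist 6413 ((0.10457561165094376, -0.004594750702381134), (0.11968761682510376, 0.05116692930459976), 89.9615707397461)
```

```bash
python3 -m pendant '[[-0.01,0,0,0,0,0,-1],[-0.01,0,0,0,0,0,-1]]' | grep -E 'force|pos'; python3 -m pendant '[[-0.01,0,0,0,0,0,-1],[-0.01,0,0,0,0,0,-1]]'| grep -E 'force|pos'
```

```text
position: [0.4926, -0.051, 0.1062]
force: [0.4, 3.4, 2.4]
grasp_force: 1.5
position: [0.4923, -0.0525, 0.1062]
force: [1.3, 6.3, 1.5]
grasp_force: 3.1
```

```bash
python3 -m pendant '[[-0.01,0,0,0,0,0,-1],[-0.01,0,0,0,0,0,-1],[-0.01,0,0,0,0,0,-1]]' | grep -E 'force|pos'; python3 -c "from h import *;print(tcp())"
```

```text
position: [0.4922, -0.0528, 0.1062]
force: [3.2, 13.5, 2.7]
grasp_force: 7.1
(array([0.0946, 0.0008]), np.float64(0.1062), 'toolx ang vs lane y', np.float64(89.99), array([ 3.2, 13.5,  2.7]))
```

It's seated: the force climbs and the tool has stopped advancing. I'll retract straight back, lift and check.

```bash
python3 -m pendant '[[0.05,0,0,0,0,0,-1],[0.2,0,0,0,0,0,-1],[0.4,0,0,0,0,0,-1],[0.6,0,0,0,0,0,-1],[0.8,0,-0.2,0,0,0,-1],[1,0,-0.5,0,0,0,-1],[1,0,-0.8,0,0,0,-1],[1,0,-1,0,0,0,-1]]'>/dev/null;  python3 -m pendant '[[0,0,0,0,0,0,-1],[0,0,0,0,0,0,-1]]'|grep -E 'force|pos|time'; python3 - <<'E'
from h import *
print(tcp());box()
p,d=capture("top");cv2.imwrite("pics/t4.png",cv2.resize(p[160:310,150:460],None,fx=2.55,fy=2.55)[:,:,::-1])
E
```

```text
time_s: 15.15
position: [0.5182, 0.1411, 0.2828]
force: [-1.1, 0.3, -0.5]
grasp_force: 0.0
(array([-0.101 ,  0.0014]), np.float64(0.2828), 'toolx ang vs lane y', np.float64(90.05), array([-1.1,  0.3, -0.5]))
top 1917 ((0.17242011427879333, 0.0005039647221565247), (0.13380327820777893, 0.13572168350219727), 89.97120666503906)
```

View pics/t4.png

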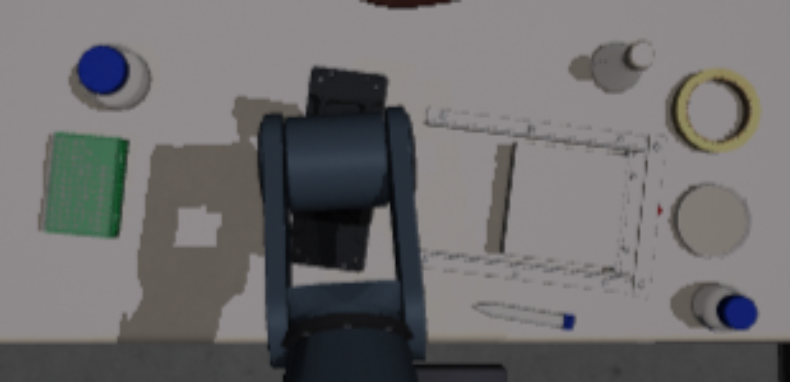

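The box rests against the stop at lane (0.172, 0.0005) with 0° yaw, its rear edge at about (505,200) in the crop. The robot is clear and the other things are where they were.

```bash
python3 -c "from rig import bot;print(bot.hand_in())"
```

```text
the job is handed in; nothing more can be done
None
```

The box is in the lane against the end stop, measured at lane x 0.172 m, y 0.0005 m and about 0° yaw before I handed the job in at roughly 15 s. I saw no sign of rail contact and the other things looked unmoved, but the hand-in gave no verdict.

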